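# Up-end the squeeze bottle over the bowl and stand it back

## Robot

A 7-joint arm with a two-finger parallel gripper is mounted at the origin on a cart in front of the work surface, level with it; the furniture and walls round the work are solid. World frame = base frame: x ahead of the robot, y to its left, z up, the work surface at z = 0. Lengths are in m, angles in rad, forces in N, time in s.
With the tool pointing down it reaches from about 0.4 to 0.85 m from the base axis. Payload 10.4 kg.
Tool frame: the origin (TCP) lies midway between the tips of the shut fingers; the grasp point (between the pads) lies 19 mm behind it; z points along the fingers, y is the line along which they close (so a half turn about z gives the same grasp; the last joint's range is limited). The gripper opens to 87 mm and grips with 3 to 60 N. Pads are 19 mm wide; open, the fingers measure 117 mm over their backs; the gripper's body (75 mm by 190 mm) begins 51 mm behind the grasp point.
Start: joints at [1.095, 0.332, -0.065, 1.46, 0.022, 1.35, -0.088], TCP at [0.273, -0.562, 0.223] pointing down, gripper open.
Joint ranges: [-2.6, 2.6], [-0.5, 2.12], [-1.47, 1.34], [0.16, 2.42], [-1.27, 4.41], [0.06, 2.06], [-2.6, 2.6]. Speed limits (rad/s): [2.22, 2.22, 2.79, 2.79, 3.14, 3.14, 3.14].

## Interface

Orientations are given as a unit quaternion [x, y, z, w].
In Python, from bench import r gives the robot as it stands.
- The arm moves only by the tool arm_command, never from a script. Its arguments are lists of equal length, an entry for each row: "xyz": the shift along the world's x, y, z in m, a list of three; "rot": the turn, a rotation vector about the world's x, y, z in rad, a list of three. In form: {"xyz": [[tx, ty, tz], ...], "rot": [[ax, ay, az], ...]}. A call has 1 to 20 rows; each row is the pose to reach, as a shift and turn from the pose commanded when the call began; what a row does not reach only later rows make up. A row lasts 1/12 s, in which the tool goes at most 41.7 mm and 7.16 degrees, less where a joint would pass 70% of its speed; a pose out of reach is approached as far as the arm can. A call with a gripper value outside its range is refused whole. "grip" is the opening, from 0 (shut) to 1 (fully open), set as the call begins (left out, the last holds). The fingers move at their own pace and stop on an object; "squeeze" is the grip in N (left out, the last holds). Time passes only in rows, so rows that repeat a pose let the fingers close. It gives the time, the measured TCP pose, the force, the opening and the grip force at its end, in the units of the state.
- r.read_state(): the state, without advancing time (a new reading comes with each control period).
- r.camera(name): name is "scene" or "top" or "wrist"; returns the picture (480x640x3 uint8, red, green, blue); there is no depth.
- r.camera_model(name): a dict with "fx", "fy", "cx", "cy" (pixels), "k1" (the pictures are not rectified: a ray, as slopes to the right and down, at radius r is drawn at 1 + k1 r^2 times it, then the intrinsics apply), "T" (4x4, takes a point from camera to world coordinates). Camera axes: x right, y up, looking along -z (the intrinsics and any distortion apply to the point x, -y, -z); pixel columns grow to the right and rows downward; lengths in m; the calibration is good to about 2 mm. A picture is of the moment at which its call begins: read the wrist's pose just before it. camera_model takes no time and is no camera call; for the wrist camera it gives the pose at the moment of the call.
- r.close_job(): hands the job in; it is judged then, once.
Trained networks look in the newest picture that a camera, given by its name, has taken for a name from the list of things; names that differ only in an ending like _2 or _b are one class to them, and where a whole thing is asked for, a point or a joint stands for the part that bears it (a point fixed in the world has none). Each returns a list of dicts, best first, with "conf" (0 to 1); they miss things now and then, are a little off and sometimes report something else, mostly with a low value. They report only what shows in the picture. A call takes as long as a camera call. They do not tell look-alikes from the thing itself.
- r.look_for(label, camera): "at" ([x, y, z] in m, in the coordinates of the camera as it stood for that picture, good to about 4 mm: the middle of the surface that is visible of it).
- r.spot_point(label, camera): "at" ([x, y, z] in m, in the coordinates of the camera as it stood for that picture, good to about 4 mm: a listed point, or the origin of a listed thing).
The state is a dict: "time": time; "joint_positions": joint angles; "joint_vel": joint speeds; "joint_torque": joint torques, N m; "ee_pos": TCP position; "eef_rot": TCP orientation; "ft_force": force on the tool from outside, world axes, zero at the start; "torque": the same for the moment, N m; "width": finger opening in m; "grip_force": force on a finger pad.
Only numpy, scipy, OpenCV 4.12 (cv2) and the standard library are available. Lean on these libraries where they do the work, as an engineer would, in place of code of your own. Each camera call takes 0.05 s, during which the arm holds its last target. There are 200 camera calls.

## Task

Take the squeeze bottle that stands on the round cork mat, turn it upside down above the small steel bowl so that its nozzle points steeply down into the bowl, and keep it so for about a second. Then turn it upright again, stand it back on the middle of the cork mat and let go. Leave the bowl where it is.

Things in the scene. Friction and masses are not known exactly. Their poses are not given: they have to be found in the camera images.
- bottle_center (a point): Closed rigid squeeze bottle, 0.3 kg, 178 mm tall, upright on the mat (its twin on the bare worktop is not to be used). Point: on its axis 89 mm above its underside; z axis towards the nozzle. Round body, 44 mm diameter, up to 118 mm above the underside; 38 mm collar to 136 mm; then a thin nozzle.
- bottle_tip (a point): Tip of that bottle's nozzle, on its axis, 178 mm above its underside.
- bottle_mat: Round flat cork mat, 110 mm in diameter, 4 mm thick, fixed on the worktop; origin at the centre of its underside, on the worktop. The bottle stands on it.
- steel_bowl: Small round open steel bowl, 115 mm wide at the rim, 38 mm high, loose on the worktop; origin at the centre of its underside, z up.
There are look-alikes about, which are no part of the job. What is shaped like the part that bears bottle_center but green or turquoise is not meant.

How it is judged:
By the outcome, as a careful person would: the job done as asked, in the order asked, and still so for the second after the job is handed in, with the robot touching nothing.
It also fails if it takes over 54 s, if anything falls off the work surface, if the arm or the gripper's body presses on something with over 40 N, if the wrist force passes 120 N, or if a joint passes its speed limit or range.

## Working session

There is one attempt and no reset: what is moved stays moved. The work goes in short steps, Python scripts to look and compute and a tool call to move; the robot and the scene stay as the last step left them, time stands still between calls to the robot, and variables do not carry over. Pictures are saved under pics/ and viewed, at most 10 in all, crops included, and the job is handed in when it is done.

Besides the shell and the picture viewer there is one more tool, called after "Emit:" in YAML: its name, and indented under it one key for each argument. arm_command: Moves the arm, as the interface text tells. Its arguments: {"type":"object","properties":{"xyz":{"type":"array"},"rot":{"type":"array"},"grip":{"type":"number"},"squeeze":{"type":"number"}},"required":["xyz","rot"]}

```bash
mkdir -p pics
cat > h.py <<'E'
import numpy as np, cv2
from bench import r
def W(cam,p,T=None):
    T=np.array(r.camera_model(cam)["T"]) if T is None else T
    return np.round((T@np.r_[p,1])[:3],4)
def find(cam,labels):
    T=np.array(r.camera_model(cam)["T"]); img=r.camera(cam)
    for l in labels:
        for f in("look_for","spot_point"):
            print(cam,f,l,[(round(d["conf"],2),W(cam,d["at"],T).tolist()) for d in getattr(r,f)(l,cam)])
    return img
E
python3 - <<'E'
from h import *
s=r.read_state();print(s["time"],s["ee_pos"],s["eef_rot"],s["width"])
a=find("scene",["bottle_center","bottle_mat","steel_bowl"]);b=find("top",["bottle_center","bottle_mat","steel_bowl"])
cv2.imwrite("pics/a.png",a[...,::-1]);cv2.imwrite("pics/b.png",b[...,::-1]);print(r.read_state()["time"])
E
```

```text
0.0 [ 0.27323131 -0.56166058  0.22175736] [ 9.74482237e-01  2.24463449e-01 -1.99177493e-04 -6.99689607e-04] 0.08699712209055464
scene look_for bottle_center [(0.88, [0.4687, -0.2548, 0.0755]), (0.81, [0.4496, -0.1363, 0.1221]), (0.7, [0.3423, -0.2004, 0.0849])]
scene spot_point bottle_center [(0.95, [0.4562, -0.1291, 0.0912]), (0.58, [0.3564, -0.1945, 0.0891])]
scene look_for bottle_mat [(0.77, [0.4686, -0.1526, 0.0057])]
scene spot_point bottle_mat [(0.69, [0.4694, -0.13, 0.0024])]
scene look_for steel_bowl [(0.74, [0.5164, 0.253, 0.0247])]
scene spot_point steel_bowl [(0.97, [0.5011, 0.2354, 0.0022])]
top look_for bottle_center [(0.88, [0.3537, -0.1865, 0.1314]), (0.67, [0.4616, -0.1238, 0.1293]), (0.56, [0.4784, -0.2376, 0.1247])]
top spot_point bottle_center [(0.95, [0.3506, -0.1951, 0.089]), (0.75, [0.4859, -0.2454, 0.0899]), (0.59, [0.4654, -0.1256, 0.091])]
top look_for bottle_mat [(0.86, [0.4697, -0.1242, 0.0048])]
top spot_point bottle_mat [(0.92, [0.4693, -0.1286, 0.0019])]
top look_for steel_bowl [(0.61, [0.5046, 0.2434, 0.0162])]
top spot_point steel_bowl [(0.6, [0.5012, 0.2382, 0.0018])]
0.7
```

View pics/a.png

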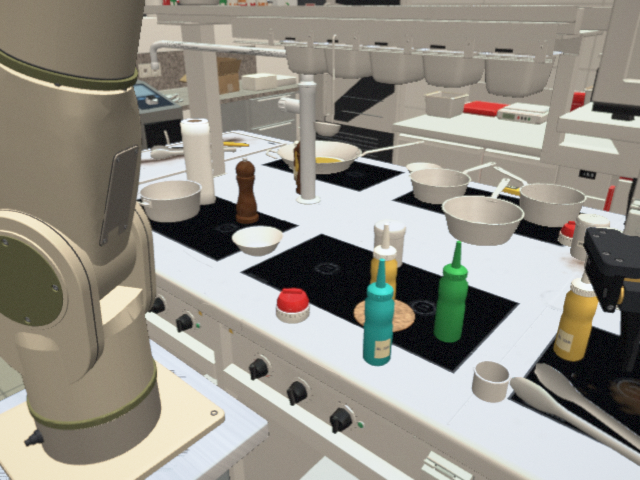

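View pics/b.png

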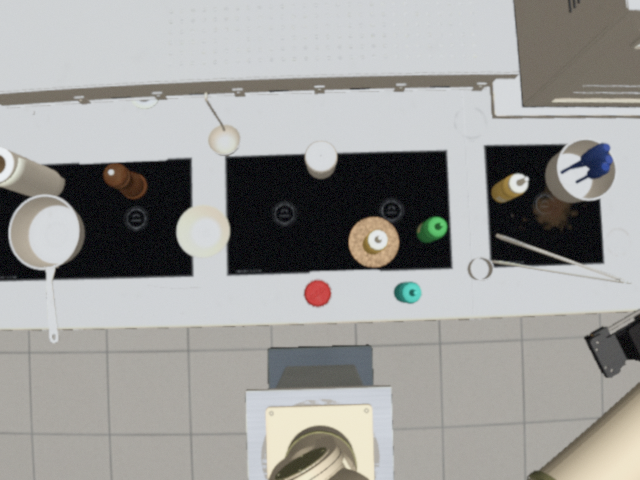

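The scene picture shows the yellow bottle on the cork at about (384,290). The turquoise bottle is at (378,330), the green one at (452,300), and the bowl at (258,240). The top view puts the mat at (374,242), the green bottle at (432,229), the turquoise at (408,292), the bowl at (203,232) and a red timer at (318,293).

So the target is about (0.467, -0.127) and the bowl about (0.501, 0.238). I'll grasp from the +y side with the tool horizontal.

Emit:
arm_command:
  xyz:
    - [0,0,0.04]
    - [0,0,0.08]
    - [0.147,0.612,0.12]
    - [0.147,0.612,0.12]
    - [0.147,0.612,0.12]
    - [0.147,0.612,0.12]
    - [0.147,0.612,0.12]
    - [0.147,0.612,0.12]
    - [0.147,0.612,0.12]
    - [0.147,0.612,0.12]
    - [0.147,0.612,0.12]
    - [0.147,0.612,0.12]
    - [0.147,0.612,0.12]
    - [0.147,0.612,0.12]
    - [0.147,0.612,0.12]
    - [0.147,0.612,0.12]
    - [0.147,0.612,0.12]
    - [0.147,0.612,0.12]
    - [0.147,0.612,0.12]
    - [0.147,0.612,0.12]
  rot:
    - [0,0,0]
    - [0,0,0]
    - [0,0,1.12]
    - [0,0,1.12]
    - [0,0,1.12]
    - [0,0,1.12]
    - [0,0,1.12]
    - [0,0,1.12]
    - [0,0,1.12]
    - [0,0,1.12]
    - [0,0,1.12]
    - [0,0,1.12]
    - [0,0,1.12]
    - [0,0,1.12]
    - [0,0,1.12]
    - [0,0,1.12]
    - [0,0,1.12]
    - [0,0,1.12]
    - [0,0,1.12]
    - [0,0,1.12]
  grip: 1

```text
time: 2.37
ee_pos: [0.4204, 0.0497, 0.3426]
eef_rot: [0.706, 0.708, -0.0, 0.0]
ft_force: [0.5, -0.4, -0.2]
width: 0.0873
grip_force: 0.0
```

```bash
cat >> h.py <<'E'
from scipy.spatial.transform import Rotation as R
def st():
    s=r.read_state();M=R.from_quat(s["eef_rot"]).as_matrix()
    print("t",round(s["time"],2),"p",np.round(s["ee_pos"],4),"q",np.round(s["joint_positions"],2),"f",np.round(s["ft_force"],1),"w",round(s["width"],4),s["grip_force"]);print("toolx",M[:,0].round(3),"tooly",M[:,1].round(3),"toolz",M[:,2].round(3))
    return s,M
E
python3 -c "
from h import *
st()"
```

```text
t 2.37 p [0.4204 0.0497 0.3426] q [ 0.65 -0.16 -0.75  1.71 -0.11  1.55 -0.1 ] f [ 0.5 -0.4 -0.2] w 0.0873 0.0
toolx [-0.003  1.    -0.   ] tooly [1.    0.003 0.   ] toolz [ 0. -0. -1.]
```

Emit:
arm_command:
  xyz:
    - [0.04,0,0]
    - [0.04,0,0]
    - [0.04,0,0]
    - [0.04,0,0]
    - [0.04,0,0]
    - [0.04,0,0]
    - [0.04,0,0]
    - [0.04,0,0]
  rot:
    - [-0.8,0,0]
    - [-0.8,0,0]
    - [-0.8,0,0]
    - [-0.8,0,0]
    - [-0.8,0,0]
    - [-0.8,0,0]
    - [-0.8,0,0]
    - [-0.8,0,0]

```text
time: 3.03
ee_pos: [0.46, 0.0501, 0.3401]
eef_rot: [0.648, 0.653, -0.279, 0.275]
ft_force: [0.2, -0.7, -0.2]
width: 0.0867
grip_force: 0.0
```

```bash
python3 -c "
from h import *
st()"
```

```text
t 3.03 p [0.46   0.0501 0.3401] q [ 0.17  0.31 -1.    1.6   0.8   1.98 -0.79] f [ 0.2 -0.7 -0.2] w 0.0867 0.0
toolx [-0.008  0.693 -0.721] tooly [ 1.     0.004 -0.007] toolz [-0.002 -0.721 -0.693]
```

Emit:
arm_command:
  xyz:
    - [0,0,0]
    - [0,0,0]
    - [0,0,0]
    - [0,0,0]
    - [0,0,0]
    - [0,0,0]
    - [0,0,0]
    - [0,0,0]
  rot:
    - [-0.65,0,0]
    - [-0.65,0,0]
    - [-0.65,0,0]
    - [-0.65,0,0]
    - [-0.65,0,0]
    - [-0.65,0,0]
    - [-0.65,0,0]
    - [-0.65,0,0]

```text
time: 3.7
ee_pos: [0.4614, 0.047, 0.341]
eef_rot: [0.551, 0.553, -0.446, 0.438]
ft_force: [1.2, -0.1, -2.0]
width: 0.0872
grip_force: 0.0
```

```bash
python3 -c "
from h import *
st();cv2.imwrite('pics/c.png',r.camera('scene')[...,::-1])"
```

```text
t 3.7 p [0.4614 0.047  0.341 ] q [-0.85  0.42  0.1   1.69  0.89  2.05 -0.77] f [ 1.2 -0.1 -2. ] w 0.0872 0.0
toolx [-0.01   0.218 -0.976] tooly [ 1.    -0.005 -0.011] toolz [-0.007 -0.976 -0.218]
```

View pics/c.png

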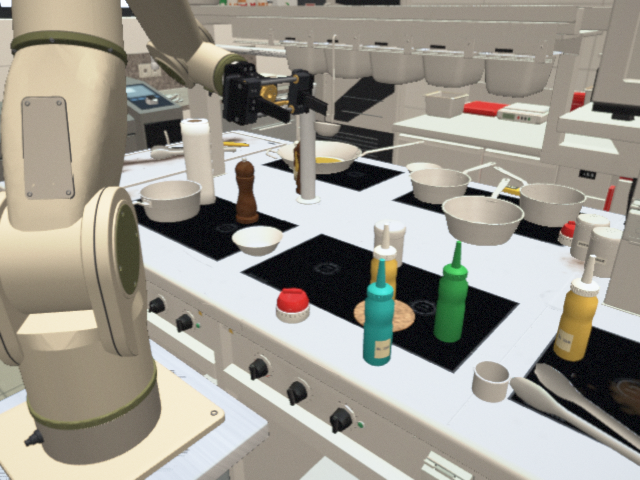

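The tool now points along -y with about 13° of downward tilt. The space around the bottle is clear: bottle at (384,265), mat at (384,314). I'll lower to a standoff and look with the wrist camera.

Emit:
arm_command:
  xyz:
    - [0.005,-0.057,-0.19]
    - [0.005,-0.057,-0.19]
    - [0.005,-0.057,-0.19]
    - [0.005,-0.057,-0.19]
    - [0.005,-0.057,-0.19]
    - [0.005,-0.057,-0.19]
    - [0.005,-0.057,-0.19]
    - [0.005,-0.057,-0.19]
  rot:
    - [0,0,0]
    - [0,0,0]
    - [0,0,0]
    - [0,0,0]
    - [0,0,0]
    - [0,0,0]
    - [0,0,0]
    - [0,0,0]

```text
time: 4.42
ee_pos: [0.4668, -0.0075, 0.1514]
eef_rot: [0.55, 0.554, -0.445, 0.438]
ft_force: [1.2, 0.1, -0.3]
width: 0.0868
grip_force: 0.0
```

```bash
python3 -c "
from h import *
st();cv2.imwrite('pics/d.png',find('wrist',['bottle_center','bottle_mat','bottle_tip'])[...,::-1])"
```

```text
t 4.42 p [ 0.4668 -0.0075  0.1514] q [-0.77  0.66  0.09  1.83  0.83  1.76 -1.03] f [ 1.2  0.1 -0.3] w 0.0868 0.0
toolx [-0.01   0.219 -0.976] tooly [ 1.    -0.002 -0.011] toolz [-0.005 -0.976 -0.219]
wrist look_for bottle_center [(0.76, [0.3612, -0.1738, 0.07]), (0.6, [0.4916, -0.2291, 0.0786])]
wrist spot_point bottle_center [(0.82, [0.3571, -0.1929, 0.0885]), (0.69, [0.4837, -0.2495, 0.0893]), (0.64, [0.459, -0.1238, 0.0925])]
wrist look_for bottle_mat [(0.84, [0.4689, -0.1047, 0.0059])]
wrist spot_point bottle_mat [(0.71, [0.4641, -0.1296, 0.0012])]
wrist look_for bottle_tip [(0.88, [0.4928, -0.2325, 0.0776]), (0.81, [0.3581, -0.1772, 0.0676]), (0.58, [0.4607, -0.1106, 0.0685])]
wrist spot_point bottle_tip [(0.78, [0.4856, -0.2497, 0.1782]), (0.71, [0.4582, -0.1288, 0.1816]), (0.59, [0.3544, -0.1923, 0.1809])]
```

View pics/d.png

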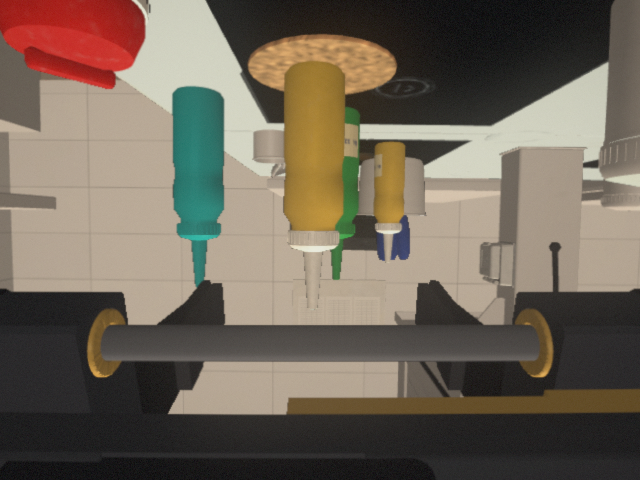

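The wrist view is upside down. The yellow bottle on the mat is at (315,150), centred between the fingers (column about 320). The turquoise bottle is at (198,160), the green behind at (345,170), and the red timer at top left. The camera hangs below the gripper, so I'll check its clearance.

```bash
python3 -c "
from h import *
s,M=st();T=np.array(r.camera_model('wrist')['T']);print(T.round(3)); print((M.T@(T[:3,3]-s['ee_pos'])).round(4))
m=r.camera_model('wrist');print(m['fx'],m['cx'],m['cy'],m['k1'])
for px in [(285,150),(345,150),(313,300)]:
    d=np.array([(px[0]-m['cx'])/m['fx'],-(px[1]-m['cy'])/m['fy'],-1]);d=T[:3,:3]@d
    k=(-0.127-T[1,3])/d[1];print(px,(T[:3,3]+k*d).round(4))
"
```

```text
t 4.77 p [ 0.4663 -0.0071  0.1504] q [-0.78  0.66  0.09  1.83  0.83  1.75 -1.04] f [ 0.1  0.4 -0.1] w 0.0868 0.0
toolx [-0.011  0.217 -0.976] tooly [ 1.     0.    -0.011] toolz [-0.002 -0.976 -0.217]
[[ 1.    -0.012 -0.002  0.465]
 [ 0.001 -0.059  0.998  0.168]
 [-0.012 -0.998 -0.059  0.113]
 [ 0.     0.     0.     1.   ]]
[ 0.0743 -0.001  -0.1629]
390.67383471489114 319.65625640866364 241.49968049142518 -0.01728188131119813
(285, 150) [ 0.4387 -0.127   0.0627]
(345, 150) [ 0.4835 -0.127   0.0621]
(313, 300) [ 0.4609 -0.127   0.1755]
```

Emit:
arm_command:
  xyz:
    - [-0.005,-0.01,-0.03]
    - [-0.005,-0.03,-0.053]
    - [-0.005,-0.05,-0.053]
    - [-0.005,-0.07,-0.053]
    - [-0.005,-0.09,-0.053]
    - [-0.005,-0.11,-0.053]
    - [-0.005,-0.13,-0.053]
    - [-0.005,-0.138,-0.053]
    - [-0.005,-0.138,-0.053]
    - [-0.005,-0.138,-0.053]
  rot:
    - [0,0,0]
    - [0,0,0]
    - [0,0,0]
    - [0,0,0]
    - [0,0,0]
    - [0,0,0]
    - [0,0,0]
    - [0,0,0]
    - [0,0,0]
    - [0,0,0]

```text
time: 5.6
ee_pos: [0.4613, -0.1448, 0.0969]
eef_rot: [0.549, 0.554, -0.446, 0.439]
ft_force: [-0.6, 0.6, 0.3]
width: 0.0864
grip_force: 0.0
```

```bash
python3 -c "
from h import *
st();a=r.camera('wrist');cv2.imwrite('pics/e.png',np.vstack([a,r.camera('scene')])[::2,::2,::-1])"
```

```text
t 5.6 p [ 0.4613 -0.1448  0.0969] q [-0.64  0.68  0.17  2.01  0.97  1.51 -1.11] f [-0.6  0.6  0.3] w 0.0864 0.0
toolx [-0.012  0.216 -0.976] tooly [ 1.     0.    -0.012] toolz [-0.002 -0.976 -0.216]
```

View pics/e.png

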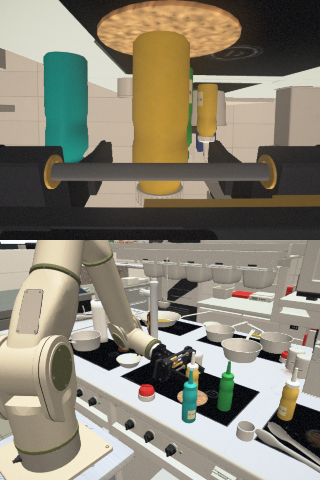

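The yellow bottle (wrist half, about (160,110)) is centred between the fingers and the arm touches nothing. I'll close the gripper.

Emit:
arm_command:
  xyz:
    - [0,0,0]
    - [0,0,0]
    - [0,0,0]
    - [0,0,0]
    - [0,0,0]
    - [0,0,0]
    - [0,0,0]
    - [0,0,0]
    - [0,0,0]
    - [0,0,0]
  rot:
    - [0,0,0]
    - [0,0,0]
    - [0,0,0]
    - [0,0,0]
    - [0,0,0]
    - [0,0,0]
    - [0,0,0]
    - [0,0,0]
    - [0,0,0]
    - [0,0,0]
  grip: 0
  squeeze: 35

```text
time: 6.53
ee_pos: [0.4612, -0.1456, 0.0969]
eef_rot: [0.548, 0.554, -0.446, 0.439]
ft_force: [0.5, -0.7, -0.0]
width: 0.0436
grip_force: 35.0
```

Emit:
arm_command:
  xyz:
    - [0,0,0.03]
    - [0,0,0.07]
    - [0,0,0.11]
    - [0,0.02,0.15]
    - [0.01,0.05,0.17]
    - [0.053,0.37,0.17]
    - [0.053,0.37,0.17]
    - [0.053,0.37,0.17]
    - [0.053,0.37,0.17]
    - [0.053,0.37,0.17]
    - [0.053,0.37,0.17]
    - [0.053,0.37,0.17]
    - [0.053,0.37,0.17]
    - [0.053,0.37,0.17]
    - [0.053,0.37,0.17]
    - [0.053,0.37,0.17]
  rot:
    - [0,0,0]
    - [0,0,0]
    - [0,0,0]
    - [0,0,0]
    - [0,0,0.05]
    - [0,0,0.785]
    - [0,0,0.785]
    - [0,0,0.785]
    - [0,0,0.785]
    - [0,0,0.785]
    - [0,0,0.785]
    - [0,0,0.785]
    - [0,0,0.785]
    - [0,0,0.785]
    - [0,0,0.785]
    - [0,0,0.785]

```text
time: 7.87
ee_pos: [0.5139, 0.2238, 0.2661]
eef_rot: [0.295, 0.722, -0.245, 0.576]
ft_force: [-0.1, 0.2, -3.6]
width: 0.0433
grip_force: 35.0
```

```bash
python3 -c "
from h import *
st();a=r.camera('wrist');cv2.imwrite('pics/f.png',np.vstack([a,r.camera('scene')])[::2,::2,::-1])"
```

```text
t 7.87 p [0.5139 0.2238 0.2661] q [-1.05  0.41 -0.09  1.9   1.2   1.7  -0.79] f [-0.1  0.2 -3.6] w 0.0433 34.96880671442341
toolx [-0.162  0.143 -0.976] tooly [ 0.708  0.706 -0.014] toolz [ 0.688 -0.693 -0.216]
```

View pics/f.png

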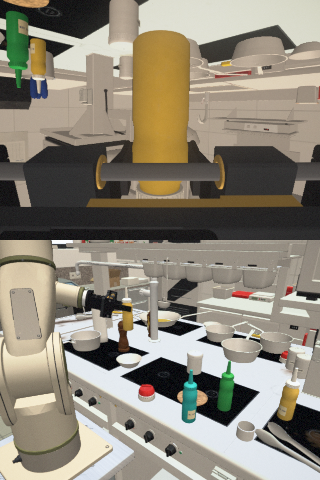

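The bottle is held upright between the pads (wrist half, about (160,110)), above the bowl. Now the first half of the turn, by roll.

Emit:
arm_command:
  xyz:
    - [0,0,0]
    - [0,0,0]
    - [0,0,0]
    - [0,0,0]
    - [0,0,0]
    - [0,0,0]
    - [0,0,0]
    - [0,0,0]
    - [0,0,0]
    - [0,0,0]
    - [0,0,0]
    - [0,0,0]
    - [0,0,0]
    - [0,0,0]
    - [0,0,0]
    - [0,0,0]
  rot:
    - [-0.07,0.07,0]
    - [-0.15,0.15,0]
    - [-0.23,0.23,0]
    - [-0.31,0.31,0]
    - [-0.39,0.39,0]
    - [-0.47,0.47,0]
    - [-0.55,0.55,0]
    - [-0.63,0.63,0]
    - [-0.71,0.71,0]
    - [-0.79,0.79,0]
    - [-0.87,0.87,0]
    - [-0.95,0.95,0]
    - [-1.03,1.03,0]
    - [-1.1,1.1,0]
    - [-1.1,1.1,0]
    - [-1.1,1.1,0]

```text
time: 9.3
ee_pos: [0.5142, 0.2238, 0.2668]
eef_rot: [-0.196, 0.68, -0.678, 0.2]
ft_force: [0.0, -0.2, -3.6]
width: 0.0435
grip_force: 35.0
```

```bash
python3 -c "
from h import *
st()"
```

```text
t 9.3 p [0.5142 0.2238 0.2668] q [-1.01  0.65 -0.09  1.72  1.22  1.96  0.69] f [ 0.  -0.2 -3.6] w 0.0435 34.99420650826323
toolx [-0.843 -0.538 -0.005] tooly [ 0.004  0.003 -1.   ] toolz [ 0.538 -0.843 -0.   ]
```

Emit:
arm_command:
  xyz:
    - [0,0,0]
    - [0,0,0]
    - [0,0,0]
    - [0,0,0]
    - [0,0,0]
    - [0,0,0]
    - [0,0,0]
    - [0,0,0]
    - [0,0,0]
    - [0,0,0]
    - [0,0,0]
    - [0,0,0]
    - [0,0,0]
    - [0,0,0]
    - [0,0,0]
    - [0,0,0]
  rot:
    - [-0.07,0.07,0]
    - [-0.15,0.15,0]
    - [-0.23,0.23,0]
    - [-0.31,0.31,0]
    - [-0.39,0.39,0]
    - [-0.47,0.47,0]
    - [-0.55,0.55,0]
    - [-0.63,0.63,0]
    - [-0.71,0.71,0]
    - [-0.79,0.79,0]
    - [-0.87,0.87,0]
    - [-0.95,0.95,0]
    - [-1.03,1.03,0]
    - [-1.1,1.1,0]
    - [-1.12,1.12,0]
    - [-1.12,1.12,0]

```text
time: 10.63
ee_pos: [0.5141, 0.2241, 0.2673]
eef_rot: [0.58, -0.237, 0.719, 0.3]
ft_force: [0.3, 0.1, -3.3]
width: 0.0433
grip_force: 35.0
```

```bash
python3 -c "
from h import *
st();a=find('top',['steel_bowl']);cv2.imwrite('pics/g.png',np.vstack([a,r.camera('scene')])[::2,::2,::-1])"
```

```text
t 10.63 p [0.5141 0.2241 0.2673] q [-1.06  0.68 -0.09  1.91  1.43  1.98  2.13] f [ 0.3  0.1 -3.3] w 0.0433 34.97751185308516
toolx [-0.146  0.157  0.977] tooly [-0.706 -0.708  0.008] toolz [ 0.693 -0.689  0.215]
top look_for steel_bowl [(0.93, [0.5012, 0.2338, 0.0106])]
top spot_point steel_bowl [(0.65, [0.5023, 0.2358, 0.0019])]
```

View pics/g.png

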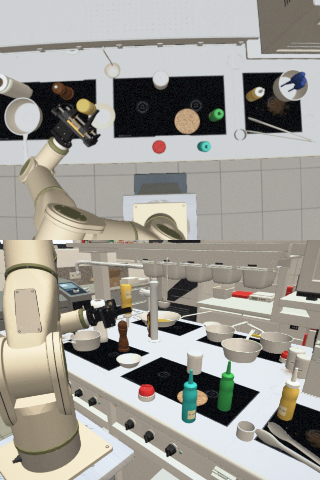

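In the top view the yellow underside sits over the bowl at about (88,107), and the scene view shows the body above the gripper at (126,293). The bottle is inverted and still held. I'll lower it towards the bowl and hold.

Emit:
arm_command:
  xyz:
    - [0,0,-0.03]
    - [0,0,-0.06]
    - [0,0,-0.09]
    - [0,0,-0.11]
    - [0,0,-0.11]
    - [0,0,-0.11]
    - [0,0,-0.11]
    - [0,0,-0.11]
  rot:
    - [0,0,0]
    - [0,0,0]
    - [0,0,0]
    - [0,0,0]
    - [0,0,0]
    - [0,0,0]
    - [0,0,0]
    - [0,0,0]

```text
time: 11.5
ee_pos: [0.5144, 0.2247, 0.1584]
eef_rot: [0.58, -0.237, 0.719, 0.3]
ft_force: [0.5, 0.3, -3.6]
width: 0.0438
grip_force: 35.0
```

```bash
python3 -c "
from h import *
st();cv2.imwrite('pics/i.png',r.camera('scene')[60:300,0:420,::-1])"
```

```text
t 11.5 p [0.5144 0.2247 0.1584] q [-1.05  0.9  -0.09  1.85  1.38  1.96  1.96] f [ 0.5  0.3 -3.6] w 0.0438 34.97779956886916
toolx [-0.147  0.157  0.976] tooly [-0.707 -0.707  0.008] toolz [ 0.692 -0.689  0.215]
```

View pics/i.png

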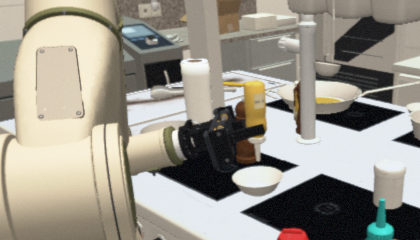

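The nozzle points straight down at (258,158), just above the bowl at (258,180). I'll go slightly lower, hold for about 1.4 s, then rise.

Emit:
arm_command:
  xyz:
    - [0,0,-0.015]
    - [0,0,-0.015]
    - [0,0,-0.015]
    - [0,0,-0.015]
    - [0,0,-0.015]
    - [0,0,-0.015]
    - [0,0,-0.015]
    - [0,0,-0.015]
    - [0,0,-0.015]
    - [0,0,-0.015]
    - [0,0,-0.015]
    - [0,0,-0.015]
    - [0,0,-0.015]
    - [0,0,-0.015]
    - [0,0,-0.015]
    - [0,0,-0.015]
    - [0,0,0.02]
    - [0,0,0.06]
    - [0,0,0.1]
    - [0,0,0.11]
  rot:
    - [0,0,0]
    - [0,0,0]
    - [0,0,0]
    - [0,0,0]
    - [0,0,0]
    - [0,0,0]
    - [0,0,0]
    - [0,0,0]
    - [0,0,0]
    - [0,0,0]
    - [0,0,0]
    - [0,0,0]
    - [0,0,0]
    - [0,0,0]
    - [0,0,0]
    - [0,0,0]
    - [0,0,0]
    - [0,0,0]
    - [0,0,0]
    - [0,0,0]

```text
time: 13.22
ee_pos: [0.5143, 0.2246, 0.2721]
eef_rot: [0.579, -0.238, 0.72, 0.3]
ft_force: [0.3, 0.0, -2.7]
width: 0.0439
grip_force: 35.0
```

Emit:
arm_command:
  xyz:
    - [0,0,0]
    - [0,0,0]
    - [0,0,0]
    - [0,0,0]
    - [0,0,0]
    - [0,0,0]
    - [0,0,0]
    - [0,0,0]
    - [0,0,0]
    - [0,0,0]
    - [0,0,0]
    - [0,0,0]
    - [0,0,0]
    - [0,0,0]
    - [0,0,0]
    - [0,0,0]
  rot:
    - [0.07,-0.07,0]
    - [0.15,-0.15,0]
    - [0.23,-0.23,0]
    - [0.31,-0.31,0]
    - [0.39,-0.39,0]
    - [0.47,-0.47,0]
    - [0.55,-0.55,0]
    - [0.63,-0.63,0]
    - [0.71,-0.71,0]
    - [0.79,-0.79,0]
    - [0.87,-0.87,0]
    - [0.95,-0.95,0]
    - [1.03,-1.03,0]
    - [1.1,-1.1,0]
    - [1.12,-1.12,0]
    - [1.12,-1.12,0]

```text
time: 14.55
ee_pos: [0.5141, 0.2243, 0.2669]
eef_rot: [-0.197, 0.68, -0.678, 0.2]
ft_force: [-0.2, -0.5, -3.6]
width: 0.0436
grip_force: 35.0
```

Emit:
arm_command:
  xyz:
    - [0,0,0]
    - [0,0,0]
    - [0,0,0]
    - [0,0,0]
    - [0,0,0]
    - [0,0,0]
    - [0,0,0]
    - [0,0,0]
    - [0,0,0]
    - [0,0,0]
    - [0,0,0]
    - [0,0,0]
    - [0,0,0]
    - [0,0,0]
    - [0,0,0]
    - [0,0,0]
  rot:
    - [0.07,-0.07,0]
    - [0.15,-0.15,0]
    - [0.23,-0.23,0]
    - [0.31,-0.31,0]
    - [0.39,-0.39,0]
    - [0.47,-0.47,0]
    - [0.55,-0.55,0]
    - [0.63,-0.63,0]
    - [0.71,-0.71,0]
    - [0.79,-0.79,0]
    - [0.87,-0.87,0]
    - [0.95,-0.95,0]
    - [1.03,-1.03,0]
    - [1.1,-1.1,0]
    - [1.1,-1.1,0]
    - [1.1,-1.1,0]

```text
time: 15.88
ee_pos: [0.5139, 0.2241, 0.2666]
eef_rot: [0.293, 0.722, -0.246, 0.576]
ft_force: [0.6, -0.3, -4.3]
width: 0.0434
grip_force: 35.0
```

```bash
python3 -c "
from h import *
st();find('top',['bottle_mat','bottle_center'])"
```

```text
t 15.88 p [0.5139 0.2241 0.2666] q [-1.12  0.4  -0.01  1.9   1.18  1.68 -0.78] f [ 0.6 -0.3 -4.3] w 0.0434 34.96885650157765
toolx [-0.164  0.14  -0.976] tooly [ 0.707  0.707 -0.017] toolz [ 0.688 -0.693 -0.215]
top look_for bottle_mat [(0.65, [0.4704, -0.1305, 0.0058])]
top spot_point bottle_mat [(0.77, [0.4682, -0.1307, 0.0034])]
top look_for bottle_center [(0.95, [0.4994, 0.2287, 0.2972]), (0.59, [0.4808, -0.2393, 0.1251]), (0.58, [0.3531, -0.1888, 0.1305])]
top spot_point bottle_center [(0.92, [0.5029, 0.2364, 0.2595]), (0.84, [0.3512, -0.1917, 0.0867]), (0.66, [0.4834, -0.2478, 0.0903])]
```

Emit:
arm_command:
  xyz:
    - [-0.045,-0.373,0]
    - [-0.045,-0.373,0]
    - [-0.045,-0.373,0]
    - [-0.045,-0.373,0]
    - [-0.045,-0.373,0]
    - [-0.045,-0.373,0]
    - [-0.045,-0.373,0]
    - [-0.045,-0.373,0]
    - [-0.045,-0.373,0]
    - [-0.045,-0.373,0]
    - [-0.045,-0.373,0]
    - [-0.045,-0.373,-0.04]
    - [-0.045,-0.373,-0.08]
    - [-0.045,-0.373,-0.11]
    - [-0.045,-0.373,-0.13]
    - [-0.045,-0.373,-0.14]
    - [-0.045,-0.373,-0.14]
    - [-0.045,-0.373,-0.14]
  rot:
    - [0,0,-0.785]
    - [0,0,-0.785]
    - [0,0,-0.785]
    - [0,0,-0.785]
    - [0,0,-0.785]
    - [0,0,-0.785]
    - [0,0,-0.785]
    - [0,0,-0.785]
    - [0,0,-0.785]
    - [0,0,-0.785]
    - [0,0,-0.785]
    - [0,0,-0.785]
    - [0,0,-0.785]
    - [0,0,-0.785]
    - [0,0,-0.785]
    - [0,0,-0.785]
    - [0,0,-0.785]
    - [0,0,-0.785]

```text
time: 17.63
ee_pos: [0.4698, -0.1479, 0.1274]
eef_rot: [0.548, 0.554, -0.446, 0.44]
ft_force: [0.6, 0.2, -3.6]
width: 0.0433
grip_force: 35.0
```

```bash
python3 -c "
from h import *
st();find('wrist',['bottle_mat','bottle_center'])"
```

```text
t 17.63 p [ 0.4698 -0.1479  0.1274] q [-0.7   0.63  0.25  2.01  0.96  1.51 -1.04] f [ 0.6  0.2 -3.6] w 0.0433 34.97155469241534
toolx [-0.013  0.215 -0.977] tooly [ 1.     0.001 -0.013] toolz [-0.002 -0.977 -0.215]
wrist look_for bottle_mat []
wrist spot_point bottle_mat []
wrist look_for bottle_center [(0.92, [0.4668, -0.1077, 0.0837]), (0.79, [0.3649, -0.1746, 0.0602])]
wrist spot_point bottle_center [(0.97, [0.4687, -0.1281, 0.1232]), (0.6, [0.3532, -0.191, 0.0907])]
```

Emit:
arm_command:
  xyz:
    - [0,-0.001,-0.008]
    - [0,-0.001,-0.016]
    - [0,-0.001,-0.022]
    - [0,-0.001,-0.026]
    - [0,-0.001,-0.028]
    - [0,-0.001,-0.029]
    - [0,-0.001,-0.03]
    - [0,-0.001,-0.03]
    - [0,-0.001,-0.03]
  rot:
    - [0,0,0]
    - [0,0,0]
    - [0,0,0]
    - [0,0,0]
    - [0,0,0]
    - [0,0,0]
    - [0,0,0]
    - [0,0,0]
    - [0,0,0]

```text
time: 18.63
ee_pos: [0.4692, -0.1496, 0.097]
eef_rot: [0.549, 0.554, -0.446, 0.439]
ft_force: [0.5, -0.2, -3.3]
width: 0.0439
grip_force: 35.0
```

Emit:
arm_command:
  xyz:
    - [0,0,-0.001]
    - [0,0,-0.001]
    - [0,0,-0.0015]
    - [0,0,-0.0015]
  rot:
    - [0,0,0]
    - [0,0,0]
    - [0,0,0]
    - [0,0,0]

```text
time: 18.97
ee_pos: [0.4691, -0.1502, 0.0968]
eef_rot: [0.548, 0.553, -0.447, 0.44]
ft_force: [-1.3, -0.2, 9.6]
width: 0.0437
grip_force: 35.0
```

Contact is made (about 10 N). I'll release and check before backing off.

Emit:
arm_command:
  xyz:
    - [0,0,0.0005]
    - [0,0,0.0005]
    - [0,0,0.0005]
    - [0,0,0.0005]
    - [0,0,0.0005]
    - [0,0,0.0005]
    - [0,0,0.0005]
    - [0,0,0.0005]
    - [0,0,0.0005]
    - [0,0,0.0005]
  rot:
    - [0,0,0]
    - [0,0,0]
    - [0,0,0]
    - [0,0,0]
    - [0,0,0]
    - [0,0,0]
    - [0,0,0]
    - [0,0,0]
    - [0,0,0]
    - [0,0,0]
  grip: 1

```text
time: 19.8
ee_pos: [0.4692, -0.1496, 0.0959]
eef_rot: [0.548, 0.554, -0.446, 0.439]
ft_force: [-0.1, 0.3, -0.5]
width: 0.0863
grip_force: 0.0
```

Emit:
arm_command:
  xyz:
    - [0,0.01,0]
    - [0,0.03,0]
    - [0,0.05,0]
    - [0,0.08,0.01]
    - [0,0.11,0.02]
    - [0,0.14,0.03]
    - [0,0.14,0.07]
    - [0,0.14,0.1]
    - [0,0.14,0.14]
    - [0,0.14,0.15]
    - [0,0.14,0.15]
    - [0,0.14,0.15]
  rot:
    - [0,0,0]
    - [0,0,0]
    - [0,0,0]
    - [0,0,0]
    - [0,0,0]
    - [0,0,0]
    - [0,0,0]
    - [0,0,0]
    - [0,0,0]
    - [0,0,0]
    - [0,0,0]
    - [0,0,0]

```text
time: 20.8
ee_pos: [0.469, -0.009, 0.2457]
eef_rot: [0.549, 0.554, -0.446, 0.439]
ft_force: [-0.0, 1.2, -0.9]
width: 0.0873
grip_force: 0.0
```

```bash
python3 -c "
from h import *
st();a=find('scene',['bottle_center','bottle_mat','steel_bowl']);b=find('top',['bottle_center','bottle_mat','steel_bowl']);cv2.imwrite('pics/j.png',np.vstack([a[:,60:560],b[:,60:560]])[::2,::2,::-1])"
```

```text
t 20.8 p [ 0.469  -0.009   0.2457] q [-0.85  0.5   0.18  1.83  0.86  1.84 -0.88] f [-0.   1.2 -0.9] w 0.0873 0.0
toolx [-0.012  0.217 -0.976] tooly [ 1.     0.    -0.012] toolz [-0.002 -0.976 -0.217]
scene look_for bottle_center [(0.7, [0.4665, -0.259, 0.0802]), (0.59, [0.3422, -0.2019, 0.0804])]
scene spot_point bottle_center [(0.89, [0.4663, -0.1343, 0.0924]), (0.68, [0.3536, -0.1878, 0.0884]), (0.56, [0.4837, -0.2494, 0.0843]), (0.25, [0.5004, 0.2353, -0.0011])]
scene look_for bottle_mat [(0.79, [0.4651, -0.159, 0.0065])]
scene spot_point bottle_mat [(0.67, [0.4673, -0.1296, 0.0015])]
scene look_for steel_bowl [(0.86, [0.5127, 0.2536, 0.0224])]
scene spot_point steel_bowl [(0.69, [0.499, 0.2366, -0.0004])]
top look_for bottle_center [(0.87, [0.4657, -0.1282, 0.1281]), (0.87, [0.3542, -0.1899, 0.1272]), (0.8, [0.48, -0.2364, 0.1251])]
top spot_point bottle_center [(0.92, [0.4848, -0.2476, 0.0891]), (0.64, [0.4701, -0.1317, 0.0898]), (0.61, [0.3548, -0.1953, 0.0906])]
top look_for bottle_mat [(0.24, [0.4686, -0.1292, 0.1305])]
top spot_point bottle_mat [(0.61, [0.4697, -0.1302, -0.0011])]
top look_for steel_bowl [(0.63, [0.5464, 0.2214, 0.0371])]
top spot_point steel_bowl []
```

View pics/j.png

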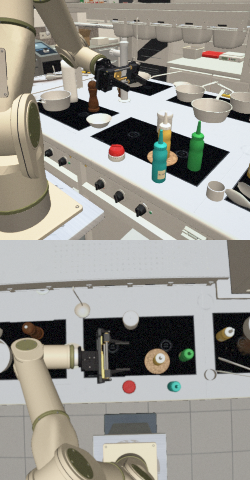

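The bottle stands upright in the middle of the mat (top view (157,357)). The bowl hasn't moved (scene (98,121)), and the gripper is clear.

```bash
python3 -c "
from bench import r
print(r.close_job())"
```

```text
the job is handed in; nothing more can be done
None
```

The job is handed in at about 21 s: I held the bottle upside down over the bowl for over a second, stood it back upright on the middle of the cork mat and let go, and the bowl stayed where it was.

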